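# Pick up a bread roll with the barbecue tongs

### The job

Push the toggle clamp at the end of the wooden rack back over centre so that it falls open and lets go of the tongs, then grip the tongs by their two rubber pads and lift them off the rack, still open. Close the tongs on the bread roll that sits on the round wooden stand and lift it about 10 cm straight up, without the hand touching the roll and without dropping it, and finish there while still holding it: put nothing down and let nothing go. Leave the clamp open and everything else where it stands.

Things in the scene. Friction and masses are not known exactly. Their poses are not given: they have to be found in the camera images.
- rack: Wooden rack, fixed. Origin on the ledge, midway between its crossbars; +x along the rack towards the tongs' jaws, z up. Board 12 mm thick, x -190..130, y -110..70 mm. Crossbars at x = -70 and +70 mm, 12 mm along x, 120 mm along y, top at z = 40 mm, carry the tongs. Thin steel skewers lie along its -y edge, below z = 30 mm.
- clamp (a joint): Toggle clamp at the rack's rear, an L-shaped lever. 0 = shut: its hold-down bar (60 mm, top at z = 77 mm) points to rack +x over the tongs' rear end, its handle stands up, leaning 0.2 rad to rack +x. Grows as the handle swings to rack -x. Light friction (under 1 N at the knob), no spring; past about 0.5 rad it falls open by its weight to 1.75: handle flat beyond the rear end, bar upright.
- clamp_pivot (a point): Axis of the clamp lever, on the rack at x = -155, y = 0, z = 60 mm; the axis runs along the rack's y.
- clamp_knob (a point): Centre of the black ball, 24 mm across, at the end of the clamp's handle (a round bar 10 mm thick), 82 mm from the pivot; moves with the lever.
- tongs: Steel tongs on their side, 24 mm tall, 120 g, arms opening in the horizontal plane. Origin midway between the grip pads, level with the underside; +x to the jaws, arms at +y and -y. Rubber pads (36 mm along x, z -4..28 mm) at x = 0, 58 mm over their outer faces when open, 34 mm when closed on the roll. Hinge block at x = -100 mm. Jaws: flat upright plates 44 x 24 mm at x = 118 mm, 103 mm apart when open.
- tongs_left (a joint): How far each tong arm is closed, in rad: 0 = sprung open, 0.12 = closed on the roll (jaws parallel; the pads are parallel at 0.06), 0.22 = shut. Both arms move together. The spring pushes each pad out with 7 N at 0, 9 N at 0.12; at 0.03 to 0.05 the tongs can be carried by the pads with the jaws still 80 to 90 mm apart.
- tongs_mouth (a point): Point midway between the two jaw plates, at their half height: 118 mm ahead of the tongs' origin along +x and 12 mm above the underside.
- stand: Round wooden stand, fixed, top 104 mm across and 45 mm above the ledge. Origin at the centre of its underside. The roll sits on it.
- roll: Round bread roll, 50 mm across, 41 mm tall, about 45 g, loose on the stand. Its side is upright between 10 and 25 mm above its underside. Origin at the centre of its underside.
- ramekin: White ceramic ramekin, 84 mm across, 45 mm tall, loose; leave alone. Origin: centre of underside.
- grinder: Stainless pepper grinder, 54 mm across, 158 mm tall, loose; leave alone. Origin: centre of underside.
- timer: Blue plastic push-button timer, 60 x 70 x 25 mm, loose; leave alone. Origin: centre of underside.
- brush: Grey silicone brush, 205 mm long, 20 mm tall, lying, loose; leave alone. Origin at its head, underside; handle to its -x.
- saltjar: Jar, 70 mm across, 90 mm tall, loose; leave alone. Origin: centre of underside.
Mind the look-alikes: they are no part of the job. Of the things shaped like the stand, the wooden one is meant.

How it is judged:
On the way, in this order (a step that is already met when the one before it is completed fails the run):
1. the clamp has been swung open while the tongs still lie on the rack (value of joint clamp above 1.3 rad and z of tongs in the frame of rack below 0.05 m), for 0.2 s.
2. the hand has lifted the tongs off the rack, open, the roll still on its stand (z of tongs in the frame of rack above 0.055 m and contact force between tongs and the fingers above 1 N and contact force between tongs and rack below 0.05 N and value of joint tongs_left below 0.115 rad and height (world z) of roll below 0.055 m), for 0.2 s.
At the end, for the whole second after the job is handed in: Roll at rest between the tongs' jaws (pressed over 1 N, within 50 mm of the mouth), underside 70 mm or more above the stand top, within 120 mm of the stand in plan; hand grips the tongs, not touching the roll; roll and tongs clear of stand and rack; clamp open (over 1.3 rad) (height (world z) of roll above 0.115 m and horizontal distance between roll and stand below 0.12 m and linear speed of roll below 0.03 m/s and contact force between roll and tongs above 1 N and distance between roll and tongs_mouth below 0.05 m and contact force between tongs and the fingers above 1 N and contact force between roll and the arm below 0.05 N and contact force between roll and the fingers below 0.05 N and contact force between each of roll, tongs and stand below 0.05 N and contact force between tongs and rack below 0.05 N and value of joint clamp above 1.3 rad); the arm keeps its last pose, push and grip.
It fails at once if the hand or arm touches the roll (contact force between roll and the fingers above 0.5 N or contact force between roll and the arm above 0.5 N).
It fails at once if the roll falls off the stand (height (world z) of roll below 0.03 m).
It fails at once if a bystander (ramekin, grinder, timer, brush, salt jar) is shifted by more than 25 mm (distance of any of ramekin, grinder, timer, brush, saltjar from where it was at the start of the episode above 0.025 m).
It also fails if it takes over 58 s, if anything falls off the work surface, if the arm or the gripper's body presses on something with over 40 N, if the wrist force passes 120 N, or if a joint passes its speed limit or range.

### The arm

A 6-joint arm with a two-finger parallel gripper is mounted at the origin on the work surface. World frame = base frame: x ahead of the robot, y to its left, z up, the work surface at z = 0. Lengths are in m, angles in rad, forces in N, time in s.
With the tool pointing down it reaches from about 0.35 to 0.975 m from the base axis. Payload 7.1 kg.
Tool frame: the origin (TCP) lies on the mounting face of the last link; the fingertips stand 182 mm ahead of it and the grasp point (between the pads) lies 163 mm ahead of it; x points along the fingers, y is the direction in which the jaws open and shut, and the axes are right-handed (so a half turn about x gives the same grasp; the last joint's range is limited). The gripper opens to 88 mm and grips with 3 to 60 N. Pads are 20 mm wide; open, the fingers measure 115 mm over their backs; the gripper's body (75 mm by 178 mm) begins 61 mm behind the grasp point.
Start: joints at [-1.339, 0.423, 1.63, -0, 1.089, -0.019], TCP at [0.155, -0.605, 0.405] pointing down, gripper open.
Joint ranges: [-3, 3], [-0.9, 2.11], [0.09, 2.58], [-1.31, 4.45], [0.11, 2.69], [-2.54, 2.54]. Speed limits (rad/s): [2.39, 2.39, 3.01, 3.14, 3.14, 3.14].

### API

Orientations are given as a unit quaternion [w, x, y, z].
In Python, from cell import telemetry, vision, manip gives the robot as it stands.
- The arm moves only by the tool carry_out, never from a script. Its arguments are lists of equal length, an entry for each row: "jaw": the finger opening in mm, from 0 to 87.8; "delta_pos": the shift along the world's x, y, z in mm, a list of three; "roll": the turn about the world's z in rad. A call has 1 to 10 rows; each row shifts and turns the commanded pose from where the row before left it; what a row does not reach is not made up. A row lasts 1/10 s, in which the tool goes at most 50 mm and 8.59 degrees, less where a joint would pass 70% of its speed; a pose out of reach is approached as far as the arm can. A call with a gripper value outside its range is refused whole. The fingers move at their own pace and stop on an object; the grip force is fixed at half the most. Time passes only in rows, so rows that do not move let the fingers close. It gives the time, the measured TCP pose, the force and the opening at its end, in the units of the state.
- telemetry.get_obs(): the state, without advancing time (a new reading comes with each control period).
- vision.capture(name): name is "scene" or "top" or "wrist"; returns a dict with "frame" (384x512x3 uint8, red, green, blue), "fx", "fy", "cx", "cy" (pixels), "R" (3x3) and "t" (3): a world point X has camera coordinates R X + t. Camera axes: x right, y down, z forward; pixel columns grow to the right and rows downward; lengths in m; the calibration is good to about 2 mm. A picture is of the moment at which its call begins. There is no depth.
- manip.close_job(): hands the job in, once; it reports no verdict.
Trained networks look in the newest picture that a camera, given by its name, has taken for a name from the list of things; names that differ only in an ending like _2 or _b are one class to them, and where a whole thing is asked for, a point or a joint stands for the part that bears it (a point fixed in the world has none). Each returns a list of dicts, best first, with "confidence" (0 to 1); they miss things now and then, are a little off and sometimes report something else, mostly with a low value. They report only what shows in the picture. A call takes as long as a camera call. They do not tell look-alikes from the thing itself.
- vision.search_frame(target, camera): "box" ([left, top, width, height] in pixels, round what is visible of it).
- vision.outline_of(target, camera): "pixels" (384x512 bool, what is visible of it) and "box" ([left, top, width, height] in pixels, round what is visible of it).
The state is a dict: "clock": time; "joint_pos": joint angles; "dq": joint speeds; "joint_efforts": joint torques, N m; "ee_pos": TCP position; "ee_rot": TCP orientation; "force": force on the tool from outside, world axes, zero at the start; "torque": the same for the moment, N m; "opening": opening from 0.0 (shut) to 1.0 (fully open).
Only numpy, scipy, OpenCV 4.12 (cv2) and the standard library are available. Lean on these libraries where they do the work, as an engineer would, in place of code of your own. Each camera call takes 0.05 s, during which the arm holds its last target.

## Working session

There is one attempt and no reset: what is moved stays moved. The work goes in short steps, Python scripts to look and compute and a tool call to move; the robot and the scene stay as the last step left them, time stands still between calls to the robot, and variables do not carry over. Pictures are saved under pics/ and viewed, and the job is handed in when it is done.

Besides the shell and the picture viewer there is one more tool, called after "Emit:" as a command line: name --pt "numbers of a row" for each row, then --argument value for the rest. carry_out: Moves the arm, as the interface text tells. Its arguments: {"type":"object","properties":{"jaw":{"type":"array","items":{"type":"number"}},"delta_pos":{"type":"array","items":{"type":"array","items":{"type":"number"}}},"roll":{"type":"array","items":{"type":"number"}}},"required":["jaw","delta_pos","roll"]}

```bash
ls; mkdir -p pics
python3 - <<'E'
from cell import telemetry, vision, manip
import cv2,numpy as np
o=telemetry.get_obs(); print(o)
for n in ['scene','top','wrist']:
    c=vision.capture(n); cv2.imwrite(f'pics/{n}0.png',c['frame'][:,:,::-1])
    print(n,c['fx'],c['fy'],c['cx'],c['cy'],np.round(c['R'],4).tolist(),np.round(c['t'],4).tolist())
    for t in ['rack','clamp','tongs','stand','roll','ramekin','grinder','timer','brush','saltjar']:
        print(t,[(np.round(d['box']).tolist(),round(d['confidence'],2)) for d in vision.search_frame(t,n)][:4])
E
```

```text
pics
{'clock': 0.0, 'joint_pos': array([-1.33895600e+00,  4.23795457e-01,  1.63068303e+00, -2.21844588e-05,
        1.08858647e+00, -1.89555107e-02]), 'dq': array([-0.00194207, -0.00019842,  0.00103309, -0.00108958, -0.00109955,
        0.00064845]), 'joint_efforts': array([ 7.85676330e-04, -5.44625866e+01, -2.73671722e+01,  6.43611699e-02,
        2.26523675e-02, -1.16812707e-04]), 'ee_pos': array([ 0.15509461, -0.60516253,  0.40393257]), 'ee_rot': array([-0.08792426, -0.70149171, -0.08895796,  0.70161613]), 'force': array([-0.82165805,  0.22944124,  0.23182016]), 'torque': array([0.02229858, 0.01616152, 0.00102987]), 'opening': 1.0024261933363838}
scene 449.5643656379897 449.5643656379897 253.36024165821914 194.4175556928903 [[-0.893, 0.45, 0.0076], [0.2782, 0.5652, -0.7766], [-0.3537, -0.6914, -0.6299]] [0.4233, -0.0893, 1.4668]
rack [([162.0, 138.0, 111.0, 103.0], 0.6), ([280.0, 235.0, 34.0, 33.0], 0.44)]
clamp [([194.0, 138.0, 15.0, 29.0], 0.73)]
tongs [([204.0, 170.0, 70.0, 54.0], 0.61)]
stand [([294.0, 192.0, 33.0, 29.0], 0.95), ([337.0, 246.0, 46.0, 46.0], 0.86), ([405.0, 248
[... 815 characters left out ...]
30.0], 0.84), ([230.0, 212.0, 34.0, 31.0], 0.71), ([254.0, 156.0, 79.0, 38.0], 0.71), ([148.0, 205.0, 34.0, 31.0], 0.67)]
roll [([199.0, 124.0, 18.0, 18.0], 0.68), ([253.0, 123.0, 105.0, 78.0], 0.6)]
ramekin [([195.0, 176.0, 25.0, 27.0], 0.88)]
grinder [([251.0, 75.0, 21.0, 27.0], 0.61)]
timer [([146.0, 162.0, 24.0, 15.0], 0.73)]
brush [([301.0, 75.0, 66.0, 28.0], 0.9)]
saltjar [([137.0, 106.0, 29.0, 28.0], 0.97)]
wrist 308.91974383032056 308.91974383032056 247.91454569481886 188.8410230034909 [[0.2482, -0.9687, 0.0008], [-0.9261, -0.237, 0.2934], [-0.2841, -0.0736, -0.956]] [-0.6258, -0.037, 0.391]
rack []
clamp []
tongs []
stand []
roll []
ramekin []
grinder []
timer []
brush []
saltjar []
```

Run:
```python
import cv2
a=cv2.imread('pics/scene0.png'); b=cv2.imread('pics/top0.png')
cv2.imwrite('pics/s1.png',cv2.resize(a[110:370,100:460],None,fx=2.2,fy=2.2,interpolation=cv2.INTER_CUBIC))
cv2.imwrite('pics/t1.png',cv2.resize(b[60:260,120:380],None,fx=3,fy=3,interpolation=cv2.INTER_CUBIC))
```

```text
(no output)
```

View pics/s1.png

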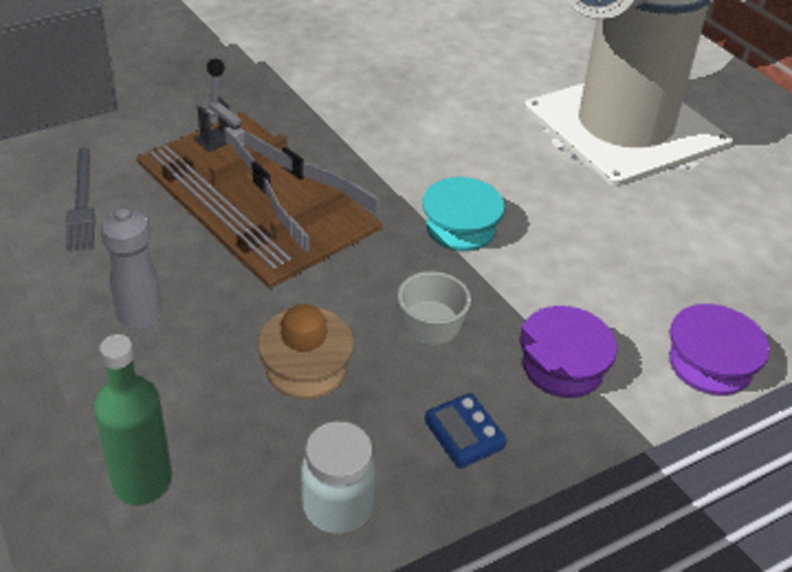

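View pics/t1.png

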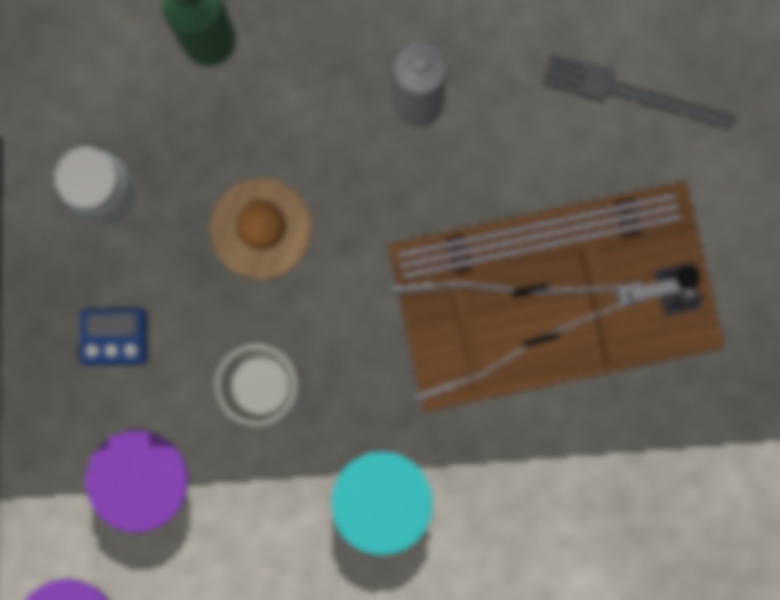

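View pics/top0.png

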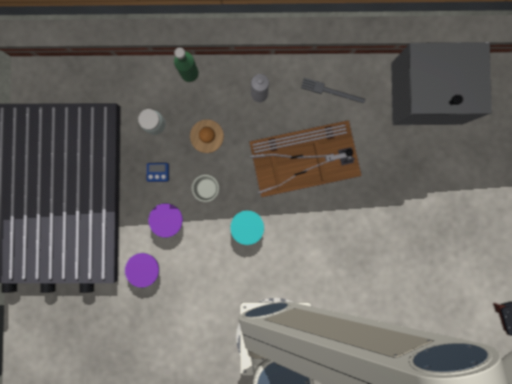

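Run:
```python
import cv2
a=cv2.imread('pics/scene0.png'); b=cv2.imread('pics/top0.png')
cv2.imwrite('pics/s2.png',cv2.resize(a[130:250,155:285],None,fx=6,fy=5,interpolation=cv2.INTER_CUBIC))
cv2.imwrite('pics/t2.png',cv2.resize(b[110:205,245:370],None,fx=6,fy=6,interpolation=cv2.INTER_CUBIC))
```

```text
(no output)
```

View pics/s2.png

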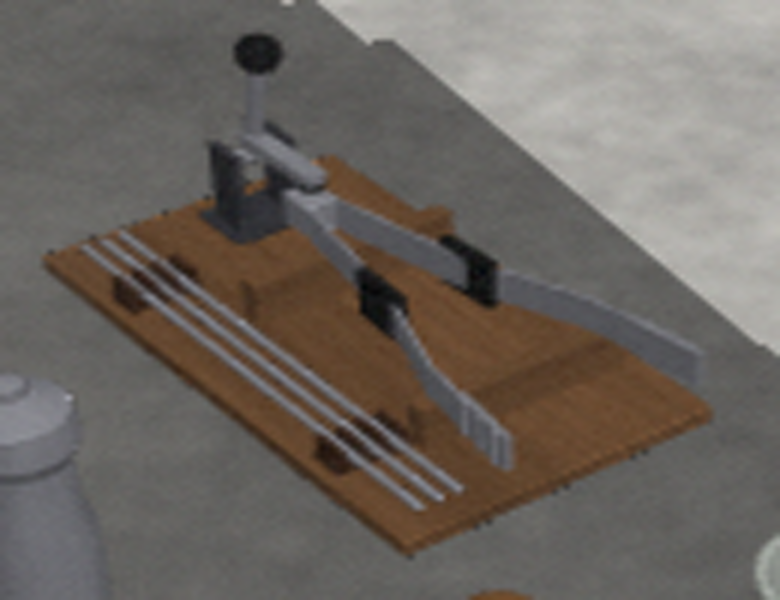

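View pics/t2.png

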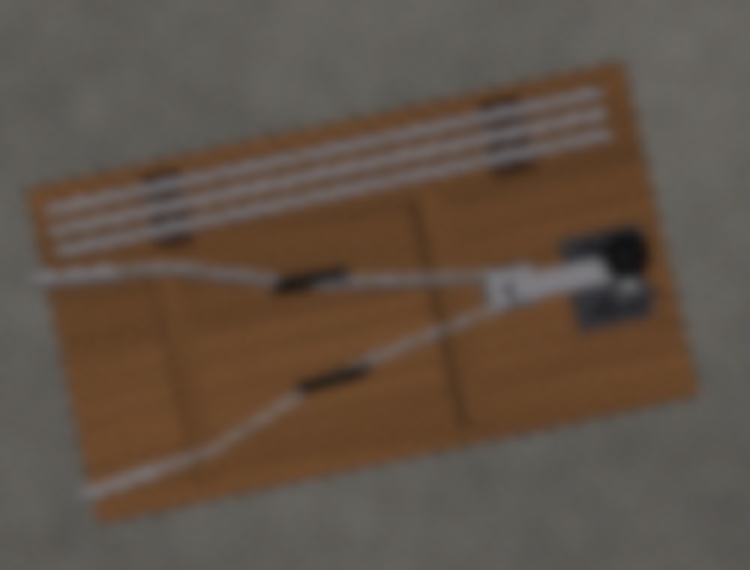

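```bash
cat > h.py <<'E'
import numpy as np
from scipy.optimize import least_squares
from cell import telemetry, vision, manip
import json,cv2
def proj(c,X):
    X=np.atleast_2d(X); p=X@np.array(c['R']).T+np.array(c['t'])
    return np.c_[c['fx']*p[:,0]/p[:,2]+c['cx'],c['fy']*p[:,1]/p[:,2]+c['cy']]
def unproj(c,uv,z):
    R=np.array(c['R']);t=np.array(c['t']); d=R.T@np.array([(uv[0]-c['cx'])/c['fx'],(uv[1]-c['cy'])/c['fy'],1]); o=-R.T@t
    return o+d*(z-o[2])/d[2]
def T(p,L,z0=0):
    x,y,a=p; L=np.atleast_2d(L)
    return np.c_[x+L[:,0]*np.cos(a)-L[:,1]*np.sin(a), y+L[:,0]*np.sin(a)+L[:,1]*np.cos(a), L[:,2]+z0]
def fit(obs,p0,z0=0):
    # obs list of (cam,L,uv)
    f=lambda p: np.concatenate([(proj(c,T(p,L,z0))-uv).ravel() for c,L,uv in obs])
    r=least_squares(f,p0,loss='soft_l1'); return r.x,f(r.x).reshape(-1,2)
def cap(n,name=None):
    c=vision.capture(n)
    if name: cv2.imwrite(f'pics/{name}.png',c['frame'][:,:,::-1])
    return c
E
python3 - <<'E'
from h import *
from scipy.spatial.transform import Rotation as Ro
top=cap('top'); sc=cap('scene')
pt=lambda a:(np.array(a,float)+.5)/6-.5+[245,110]
ps=lambda a:(np.array(a,float)+.5)/[6,5]-.5+[155,130]
B=np.array([[.13,-.11,.012],[-.19,-.11,.012],[-.19,.07,.012],[.13,.07,.012]])
ut=pt([[24,186],[626,62],[698,398],[98,522]]); us=ps([[410,545],[45,258],[330,155],[712,405]])
for obs in ([(top,B,ut)],[(sc,B,us)],[(top,B,ut),(sc,B,us)]):
    p,r=fit(obs,[.6,-.1,1.6]); print('rack',p.round(4),r.round(1).tolist())
rack=p
print('knob chk',proj(top,T(p,[-.139,0,.14])), proj(sc,T(p,[-.139,0,.14])), 'clicked', pt([626,250]), ps([258,53]))
Lg=np.array([[0,-.026,.028],[0,.026,.028],[.14,-.0535,.024],[.14,.0535,.024],[-.1,0,.024]])
ot=pt([[312,280],[334,378],[35,279],[82,494],[508,287]])
Ls=np.array([[.018,-.0275,.028],[.018,.025,.028],[.14,-.051,.024],[.14,.051,.024]])
os_=ps([[406,300],[497,268],[512,440],[703,350]])
for obs in ([(top,Lg,ot)],[(sc,Ls,os_)],[(top,Lg,ot),(sc,Ls,os_)]):
    p,r=fit(obs,[.6,-.1,1.6],.04); print('tongs',p.round(4),r.round(1).tolist())
d=p-rack; c,s=np.cos(rack[2]),np.sin(rack[2]); print('tongs in rack',c*d[0]+s*d[1],-s*d[0]+c*d[1],d[2])
# stand/roll by ellipses of box
for cam,n in ((top,'top'),(sc,'scene')):
    for t in ('stand','roll','grinder','ramekin','saltjar','timer'):
        for o in vision.outline_of(t,n)[:4]:
            m=o['pixels']; ys,xs=np.nonzero(m); z={'stand':.045,'roll':.065}.get(t,.03)
            b=o['box']; print(n,t,round(o['confidence'],2),np.round(b).tolist(), unproj(cam,(b[0]+b[2]/2,b[1]+b[3]/2),z).round(3))
o=telemetry.get_obs(); q=o['ee_rot']; R=Ro.from_quat(q[[1,2,3,0]]).as_matrix(); print(R.round(3), o['clock'])
json.dump({'rack':rack.tolist(),'tongs':p.tolist()},open('p.json','w'))
E
```

```text
rack [ 0.5291 -0.07    1.7721] [[0.2, -0.0], [-0.1, -0.1], [0.3, 0.0], [-0.4, 0.2]]
rack [ 0.5266 -0.0677  1.7849] [[-0.2, 0.1], [-0.7, -0.1], [0.1, -0.3], [0.9, 0.1]]
rack [ 0.5278 -0.0692  1.7774] [[-0.2, 0.6], [-0.6, -0.0], [0.1, 0.1], [-0.5, 0.8], [-1.3, -0.2], [-1.0, -0.6], [0.1, -0.5], [0.1, 0.2]]
knob chk [[348.499306   152.55486635]] [[197.38519787 140.33240362]] clicked [348.91666667 151.25      ] [197.58333333 140.2       ]
tongs [ 0.5303 -0.071   1.7817] [[0.3, -0.4], [0.4, 0.1], [-1.1, 0.9], [-1.3, -0.3], [1.9, -0.1]]
tongs [ 0.5267 -0.0667  1.7515] [[-0.2, -0.1], [-0.1, -0.5], [0.9, -0.3], [-0.6, 2.7]]
tongs [ 0.5294 -0.0694  1.7801] [[-0.2, -0.1], [-0.1, 0.4], [-1.5, 1.1], [-1.9, -0.1], [1.4, 0.3], [-1.1, -0.3], [-1.3, -1.0], [1.1, -1.0], [-1.1, 1.6]]
tongs in rack -0.0005797441793943601 -0.0014893424879305005 0.002652003101342393
top stand 0.83 [230.0, 212.0, 34.0, 33.0] [0.336 0.084 0.045]
top stand 0.75 [124.0, 253.0, 34.0, 32.0] [0.215 0.404 0.045]
top stand 0.73 [188.0, 121.0, 40.0, 32.0] [0.617 0.205 0.045]
top stand 0.59 [149.0, 205.0, 32.0, 32.0] [0.359 0.335 0.
[... 347 characters left out ...]
.0, 43.0, 42.0] [0.229 0.423 0.045]
scene stand 0.74 [292.0, 192.0, 36.0, 29.0] [0.353 0.107 0.045]
scene stand 0.63 [336.0, 246.0, 46.0, 48.0] [0.371 0.354 0.045]
scene stand 0.58 [215.0, 250.0, 45.0, 45.0] [0.633 0.231 0.045]
scene roll 0.7 [229.0, 246.0, 19.0, 21.0] [0.617 0.204 0.065]
scene grinder 0.78 [144.0, 204.0, 30.0, 56.0] [0.751 0.002 0.03 ]
scene ramekin 0.74 [281.0, 232.0, 33.0, 36.0] [0.461 0.22  0.03 ]
scene ramekin 0.46 [216.0, 253.0, 42.0, 38.0] [0.628 0.217 0.03 ]
scene saltjar 0.93 [238.0, 306.0, 34.0, 49.0] [0.662 0.381 0.03 ]
scene saltjar 0.16 [128.0, 178.0, 17.0, 44.0] [ 0.771 -0.149  0.03 ]
[[-0.     0.248 -0.969]
 [ 0.    -0.969 -0.248]
 [-1.    -0.     0.   ]] 2.35
```

Emit:
carry_out --jaw '[0, 0, 0, 0, 0, 0, 0, 0, 0, 0]' --pt "28 31 0" --pt "28 31 0" --pt "28 31 0" --pt "28 31 0" --pt "28 31 0" --pt "28 31 0" --pt "28 31 0" --pt "28 31 0" --pt "28 31 0" --pt "28 31 0" --roll '[0.11, 0.11, 0.11, 0.11, 0.11, 0.11, 0.11, 0.11, 0.11, 0.11]'

```text
clock: 3.35
ee_pos: [0.4361, -0.294, 0.4049]
ee_rot: [0.443, 0.551, 0.443, -0.551]
force: [0.5, 0.1, -0.8]
opening: 0.129
```

Emit:
carry_out --jaw '[0, 0, 0, 0, 0, 0, 0, 0, 0, 0]' --pt "28 32 0" --pt "28 32 0" --pt "28 32 0" --pt "28 32 0" --pt "0 0 -30" --pt "0 0 -30" --pt "0 0 -30" --pt "0 0 -12" --pt "0 0 0" --pt "0 0 0" --roll '[0.11, 0.11, 0.11, 0.1, 0, 0, 0, 0, 0, 0]'

```text
clock: 4.35
ee_pos: [0.5476, -0.1677, 0.3035]
ee_rot: [0.55, 0.445, 0.549, -0.445]
force: [0.2, -0.1, -0.6]
opening: 0.001
```

Run:
```python
from h import *
cap('scene','sA'); cap('wrist','wA')
a=cv2.imread('pics/sA.png'); cv2.imwrite('pics/sAc.png',np.hstack([cv2.resize(a[60:260,130:330],None,fx=2,fy=2),cv2.resize(cv2.imread('pics/wA.png'),(400,400))]))
```

```text
(no output)
```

View pics/sAc.png

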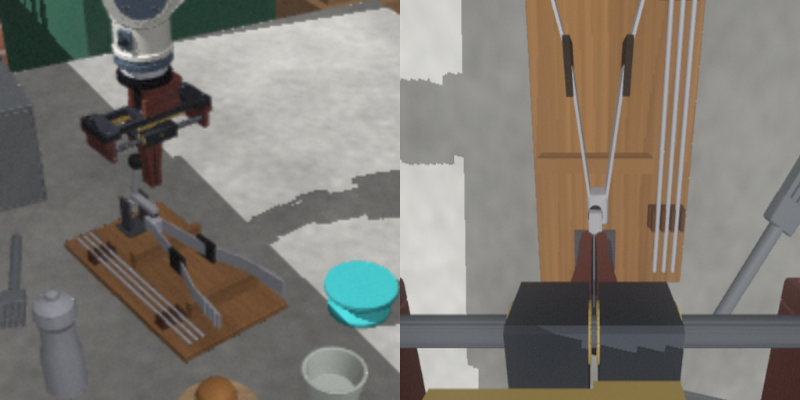

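Emit:
carry_out --jaw '[0, 0, 0, 0, 0, 0, 0, 0, 0, 0]' --pt "3 -15 0" --pt "3 -15 0" --pt "3 -15 0" --pt "4 -15 0" --pt "3 -15 0" --pt "1 -5 0" --pt "0 0 30" --pt "0 0 40" --pt "0 0 40" --pt "0 0 0" --roll '[0, 0, 0, 0, 0, 0, 0, 0, 0, 0]'

```text
clock: 5.45
ee_pos: [0.5655, -0.2483, 0.4185]
ee_rot: [0.553, 0.446, 0.546, -0.444]
force: [-0.0, 0.4, 0.2]
opening: 0.003
```

Run:
```python
from h import *
cap('scene','sB'); cap('wrist','wB')
a=cv2.imread('pics/sB.png'); cv2.imwrite('pics/sBc.png',np.hstack([cv2.resize(a[60:260,130:330],None,fx=2,fy=2),cv2.resize(cv2.imread('pics/wB.png'),(400,400))]))
```

```text
(no output)
```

View pics/sBc.png

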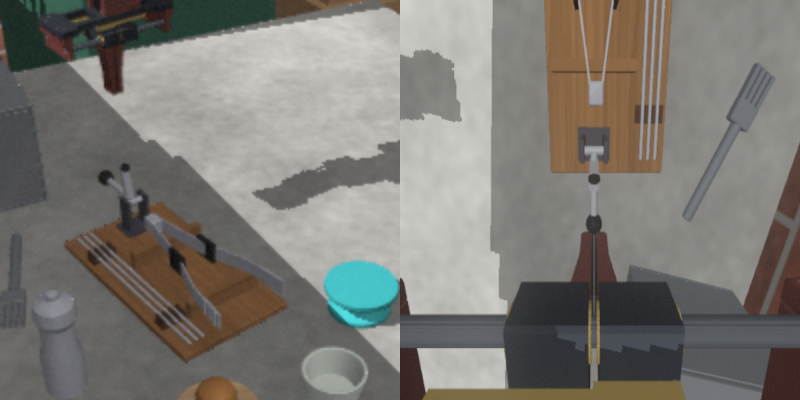

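Emit:
carry_out --jaw '[87.8, 87.8, 87.8, 87.8, 87.8, 87.8, 87.8]' --pt "-7 36 0" --pt "-7 36 0" --pt "-7 36 0" --pt "-8 35 0" --pt "-8 35 0" --pt "0 0 -50" --pt "0 0 0" --roll '[0, 0, 0, 0, 0, 0, 0]'

```text
clock: 6.25
ee_pos: [0.5243, -0.0681, 0.3569]
ee_rot: [0.546, 0.442, 0.554, -0.446]
force: [-0.1, 0.3, 0.0]
opening: 0.599
```

Run:
```python
from h import *
cap('scene','sC'); w=cap('wrist','wC')
import pickle; pickle.dump(w,open('wC.pkl','wb'))
a=cv2.imread('pics/sC.png'); cv2.imwrite('pics/sCc.png',cv2.resize(a[60:260,130:330],None,fx=2.5,fy=2.5))
cv2.imwrite('pics/wCc.png',cv2.resize(w['frame'][:,:,::-1],None,fx=1.5,fy=1.5))
```

```text
(no output)
```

View pics/sCc.png

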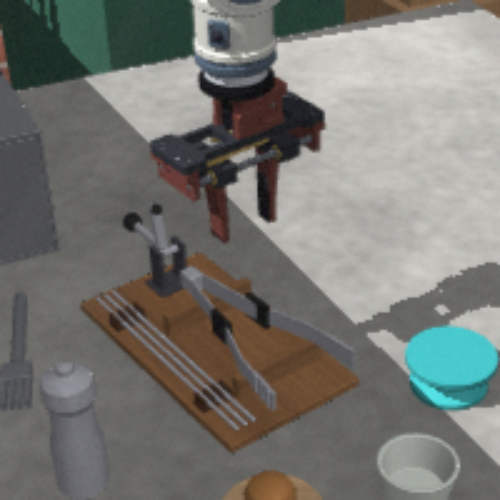

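View pics/wCc.png

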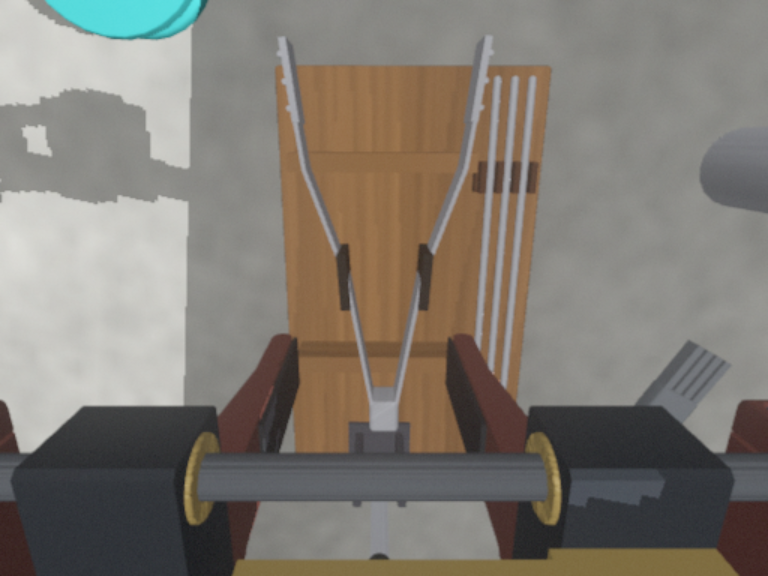

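Run:
```python
from h import *
import pickle; w=pickle.load(open('wC.pkl','rb'))
p0=json.load(open('p.json'))
f=lambda a:(np.array(a,float)+.5)/1.5-.5
L=np.array([[.14,.0535,.024],[.14,-.0535,.024],[.018,.0275,.028],[.018,-.0275,.028],[-.108,0,.024]])
uv=f([[284,38],[488,38],[343,245],[425,245],[384,430]])
print(proj(w,T(p0['tongs'],L,.04)).round(1).tolist(),uv.round(1).tolist())
p,r=fit([(w,L,uv)],p0['tongs'],.04);print(p,r.round(1).tolist())
B=np.array([[.13,-.11,.012],[.13,.07,.012]]);ub=f([[550,66],[277,66]]);print(proj(w,T(p0['rack'],B)),ub)
from scipy.spatial.transform import Rotation as Ro
o=telemetry.get_obs(); R=Ro.from_quat(o['ee_rot'][[1,2,3,0]]).as_matrix(); print(R.round(3), np.arctan2(R[1,1],R[0,1]), o['ee_pos'],o['joint_pos'],o['opening'])
```

```text
[[191.0, 18.5], [324.8, 18.5], [225.9, 168.4], [286.9, 168.6], [255.2, 286.5]] [[189.2, 25.2], [325.2, 25.2], [228.5, 163.2], [283.2, 163.2], [255.8, 286.5]]
[ 0.52975236 -0.07038887  1.78530493] [[1.1, -4.9], [-1.2, -5.7], [-2.5, 6.4], [3.7, 6.3], [-0.0, 0.9]]
[[369.00609579  42.37992968]
 [183.20983983  41.75799814]] [[366.5         43.83333333]
 [184.5         43.83333333]]
[[-0.005  0.978  0.209]
 [ 0.001  0.209 -0.978]
 [-1.    -0.004 -0.002]] 0.2101213383361933 [ 0.52667878 -0.06948999  0.36136404] [-1.53568814e-01  3.45329121e-01  1.86987748e+00 -8.09572441e-05
  9.31100579e-01 -3.63638092e-01] 0.6927272650657134
```

Emit:
carry_out --jaw '[87.8, 87.8, 87.8, 87.8, 87.8, 87.8, 87.8]' --pt "3 -1 0" --pt "0 0 0" --pt "0 0 -10" --pt "0 0 -30" --pt "0 0 -30" --pt "0 0 -30" --pt "0 0 0" --roll '[0, 0, 0, 0, 0, 0, 0]'

```text
clock: 7.05
ee_pos: [0.5286, -0.0705, 0.2595]
ee_rot: [0.548, 0.444, 0.551, -0.446]
force: [-0.5, 0.4, -0.8]
opening: 0.999
```

Run:
```python
from h import *
w=cap('wrist','wD');s=cap('scene','sD')
cv2.imwrite('pics/wDc.png',np.hstack([cv2.resize(w['frame'][:,:,::-1],(400,400)),cv2.resize(s['frame'][80:240,150:310,::-1],(400,400))]))
```

```text
(no output)
```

View pics/wDc.png

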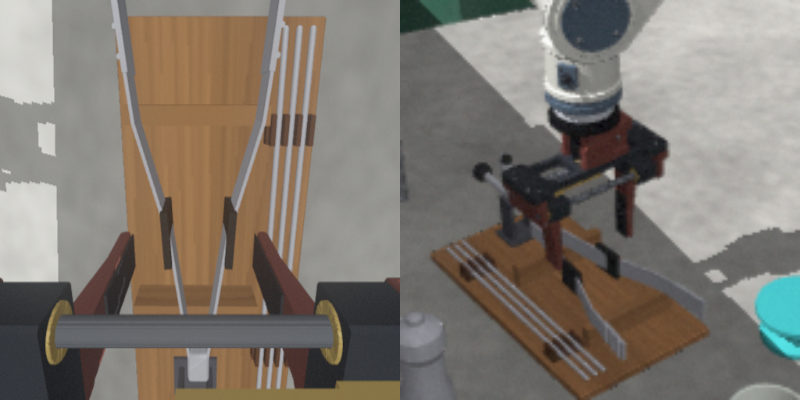

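Emit:
carry_out --jaw '[87.8, 87.8, 87.8, 70, 60, 50, 50, 50, 50]' --pt "0 0 -22" --pt "0 0 -22" --pt "0 0 0" --pt "0 0 0" --pt "0 0 0" --pt "0 0 0" --pt "0 0 0" --pt "0 0 0" --pt "0 0 0" --roll '[0, 0, 0, 0, 0, 0, 0, 0, 0]'

```text
clock: 8.05
ee_pos: [0.5307, -0.0705, 0.2195]
ee_rot: [0.55, 0.445, 0.549, -0.445]
force: [-0.9, 0.2, 6.8]
opening: 0.575
```

Run:
```python
from h import *
w=cap('wrist','wE');s=cap('scene','sE')
cv2.imwrite('pics/wEc.png',np.hstack([cv2.resize(w['frame'][:,:,::-1],(400,400)),cv2.resize(s['frame'][80:240,150:310,::-1],(400,400))]))
o=telemetry.get_obs();print(o['opening']*87.8,o['ee_pos'],o['force'])
```

```text
50.309640478543606 [ 0.53070412 -0.07046537  0.21950835] [-0.35566518  0.68497247  6.92298097]
```

View pics/wEc.png

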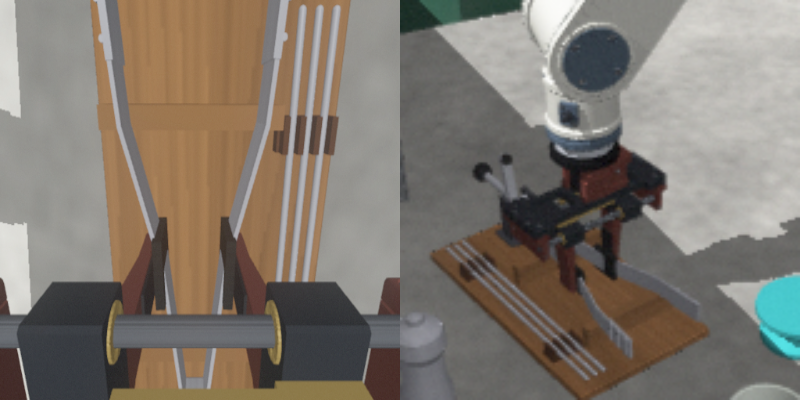

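Emit:
carry_out --jaw '[50, 50, 50]' --pt "0 0 4" --pt "0 0 0" --pt "0 0 0" --roll '[0, 0, 0]'

```text
clock: 8.45
ee_pos: [0.53, -0.0704, 0.2226]
ee_rot: [0.55, 0.445, 0.55, -0.445]
force: [0.0, 0.5, -1.7]
opening: 0.571
```

Emit:
carry_out --jaw '[50, 50, 50, 50, 50, 50, 50]' --pt "0 0 6" --pt "0 0 8" --pt "0 0 10" --pt "0 0 10" --pt "0 0 10" --pt "0 0 6" --pt "0 0 0" --roll '[0, 0, 0, 0, 0, 0, 0]'

```text
clock: 9.15
ee_pos: [0.5305, -0.0705, 0.2739]
ee_rot: [0.55, 0.445, 0.549, -0.444]
force: [0.8, 0.4, -0.7]
opening: 0.567
```

Run:
```python
from h import *
w=cap('wrist','wF');s=cap('scene','sF')
cv2.imwrite('pics/wFc.png',np.hstack([cv2.resize(w['frame'][:,:,::-1],(400,400)),cv2.resize(s['frame'][80:240,150:310,::-1],(400,400))]))
o=telemetry.get_obs();print(o['opening']*87.8,o['ee_pos'],o['force'],o['torque'])
```

```text
49.72695462824905 [ 0.53004721 -0.07040927  0.27280004] [-0.39550605  0.51538646 -0.51477462] [-0.05528616 -0.08579051 -0.01728287]
```

View pics/wFc.png

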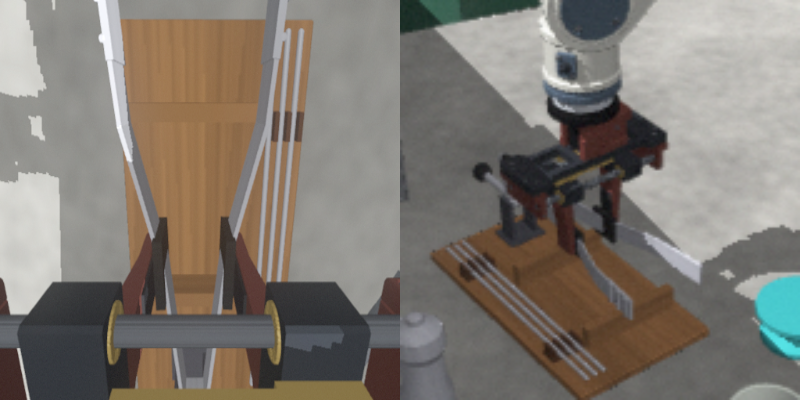

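Run:
```python
from h import *
top=cap('top','tF'); sc=cap('scene')
a=cv2.imread('pics/top0.png'); s=cv2.imread('pics/scene0.png')
cv2.imwrite('pics/roll.png',np.hstack([cv2.resize(a[115:155,185:230],None,fx=8,fy=8,interpolation=cv2.INTER_CUBIC),cv2.resize(s[240:290,210:260],None,fx=8,fy=6.4,interpolation=cv2.INTER_CUBIC)]))
# model: predict silhouettes
def ring(c,r,z): 
    t=np.linspace(0,2*np.pi,60); return np.c_[c[0]+r*np.cos(t),c[1]+r*np.sin(t),0*t+z]
c=[.621,.205]
for cam,n in((top,'t'),(sc,'s')):
    for r,z in((.052,.045),(.025,.0625)):
        q=proj(cam,ring(c,r,z)); print(n,r,q.min(0).round(1),q.max(0).round(1))
```

```text
t 0.052 [190.9 119.1] [224.7 152.7]
t 0.025 [198.9 126.8] [215.4 143.2]
s 0.052 [215.5 247.4] [258.9 279.9]
s 0.025 [226.6 250.3] [247.7 265.9]
```

View pics/roll.png

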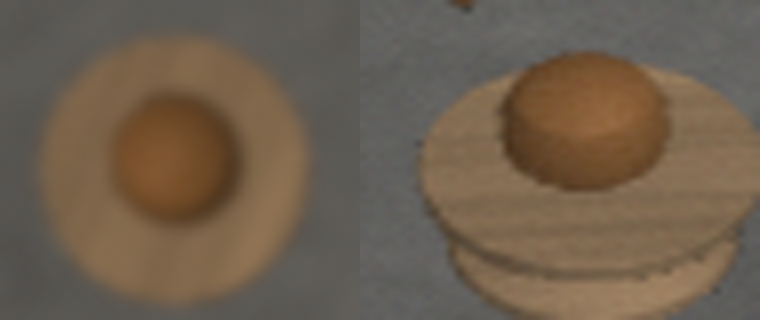

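Emit:
carry_out --jaw '[50, 50, 50, 50, 50, 50, 50, 50, 50, 50]' --pt "0 0 20" --pt "0 0 20" --pt "4 22 0" --pt "4 24 0" --pt "5 26 0" --pt "5 26 0" --pt "5 26 0" --pt "5 24 0" --pt "4 20 0" --pt "1 8 0" --roll '[0, 0, -0.1, -0.1, -0.1, -0.1, -0.1, -0.1, -0.08, -0.05]'

```text
clock: 10.35
ee_pos: [0.5633, 0.1073, 0.3121]
ee_rot: [-0.354, -0.612, -0.354, 0.612]
force: [0.4, 0.2, -1.3]
opening: 0.573
```

Emit:
carry_out --jaw '[50, 50]' --pt "0 0 0" --pt "0 0 0" --roll '[0, 0]'

```text
clock: 10.55
ee_pos: [0.5629, 0.1055, 0.3121]
ee_rot: [-0.355, -0.611, -0.355, 0.612]
force: [-0.0, 0.3, -1.1]
opening: 0.572
```

Run:
```python
from h import *
import pickle
w=cap('wrist','wG');s=cap('scene','sG');t=cap('top','tG')
pickle.dump((w,s,t),open('G.pkl','wb'))
cv2.imwrite('pics/wGc.png',np.hstack([cv2.resize(w['frame'][:,:,::-1],(400,400)),cv2.resize(s['frame'][160:300,150:290,::-1],(400,400))]))
cv2.imwrite('pics/tGc.png',cv2.resize(t['frame'][90:210,170:330,::-1],None,fx=4.5,fy=4.5,interpolation=cv2.INTER_CUBIC))
o=telemetry.get_obs();print(o['opening']*87.8,o['ee_pos'],o['force'],o['joint_pos'])
from scipy.spatial.transform import Rotation as Ro
R=Ro.from_quat(o['ee_rot'][[1,2,3,0]]).as_matrix(); print(np.arctan2(R[1,1],R[0,1])+np.pi/2)
```

```text
50.37616375383664 [0.56297879 0.10494501 0.31246665] [ 0.20096689 -0.2187614  -0.66290911] [ 1.63528230e-01  4.69729143e-01  1.80966011e+00 -8.47645341e-05
  8.62757784e-01  6.83478508e-01]
1.050901115202218
```

View pics/wGc.png

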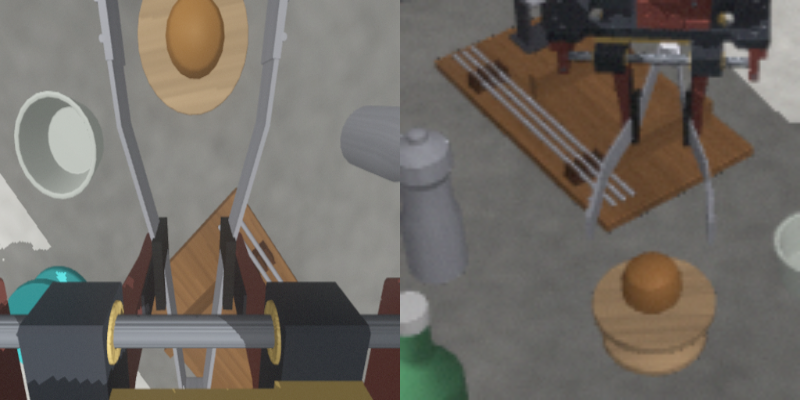

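View pics/tGc.png

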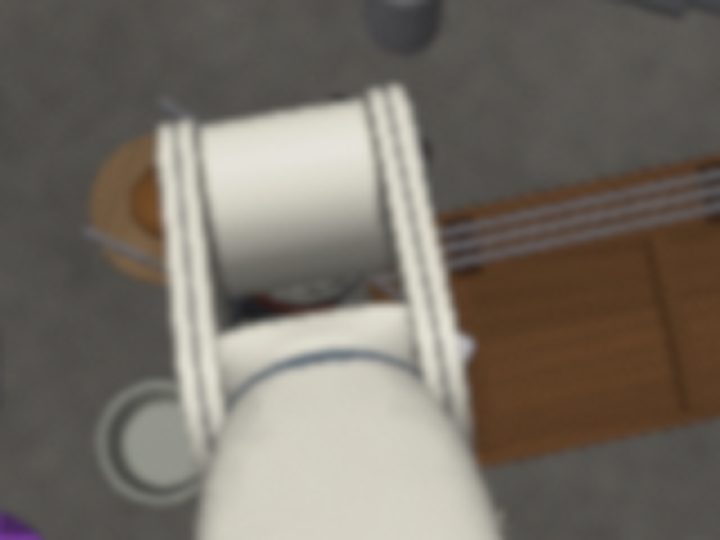

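Run:
```python
from h import *
import pickle
w,s,t=pickle.load(open('G.pkl','rb'))
p=[.563,.105,1.051]
L=np.array([[.14,-.044,.024],[.14,-.044,0],[.14,.044,.024],[.14,.044,0]])
for z in(.125,.133,.141): print(z,((proj(s,T(p,L,z))-[150,160])).round(1).tolist())
cv2.imwrite('pics/sGd.png',cv2.resize(s['frame'][200:300,200:290,::-1],None,fx=7,fy=6,interpolation=cv2.INTER_CUBIC))
mo=T(p,[.118,0,.012],.133);print(mo, proj(w,T([.622,.2075,0],[0,0,.0865])), proj(w,mo))
def ring(c,r,z): 
    t=np.linspace(0,2*np.pi,90); return np.c_[c[0]+r*np.cos(t),c[1]+r*np.sin(t),0*t+z]
q=proj(w,ring([.622,.2075],.052,.045)); print('stand',q.min(0),q.max(0))
q=proj(w,ring([.622,.2075],.025,.065)); print('roll',q.min(0),q.max(0))
cv2.imwrite('pics/wGd.png',cv2.resize(w['frame'][0:140,100:380,::-1],None,fx=2.8,fy=4))
```

```text
0.125 [[66.1, 78.4], [66.6, 86.0], [105.8, 80.1], [105.7, 87.7]]
0.133 [[65.9, 75.8], [66.4, 83.5], [105.9, 77.5], [105.8, 85.2]]
0.141 [[65.8, 73.2], [66.2, 81.0], [105.9, 74.9], [105.8, 82.7]]
[[0.621611  0.2074146 0.145    ]] [[250.65166172  26.3306759 ]] [[251.1088374   -1.92060561]]
stand [178.69193874 -45.99403907] [321.67380425 111.56228124]
roll [212.89236957  -9.89189906] [287.88560718  72.96999971]
```

View pics/sGd.png

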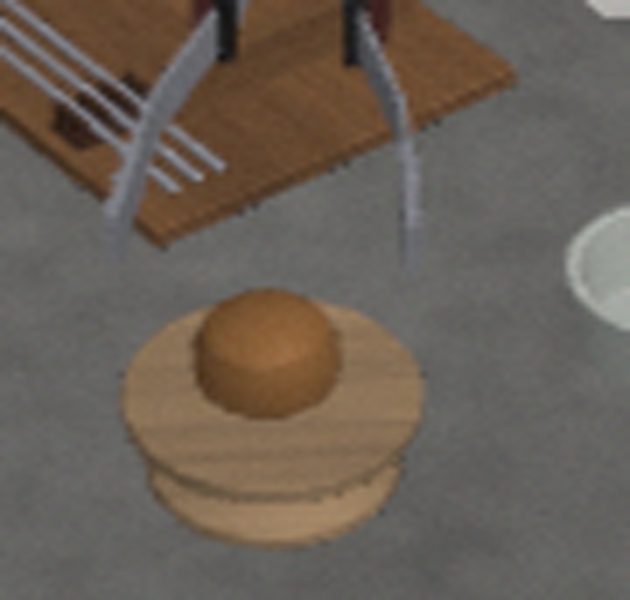

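View pics/wGd.png

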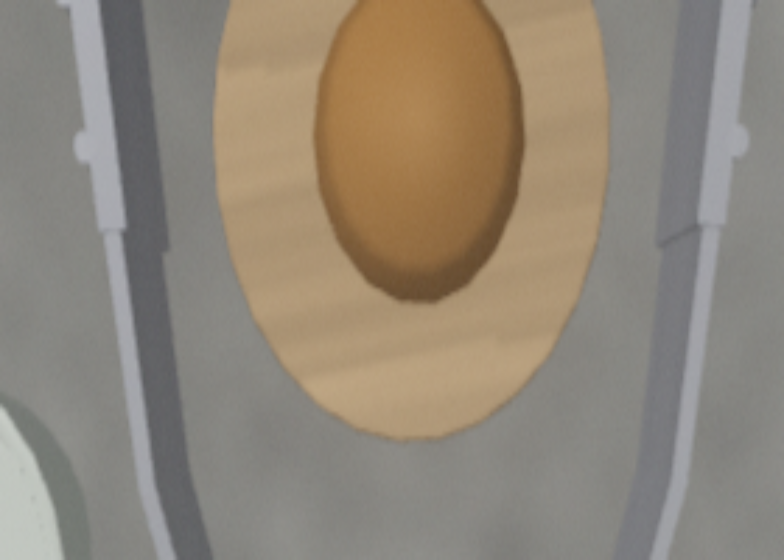

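Emit:
carry_out --jaw '[50, 50, 50, 50, 50, 50]' --pt "0 0 -20" --pt "0 0 -20" --pt "0 0 -20" --pt "0 0 -15" --pt "0 0 -6" --pt "0 0 0" --roll '[0, 0, 0, 0, 0, 0]'

```text
clock: 11.3
ee_pos: [0.563, 0.1053, 0.231]
ee_rot: [-0.354, -0.611, -0.355, 0.612]
force: [0.3, -0.1, -1.1]
opening: 0.568
```

Run:
```python
from h import *
w=cap('wrist','wH');s=cap('scene','sH')
cv2.imwrite('pics/wHc.png',np.hstack([cv2.resize(w['frame'][:,:,::-1],(400,400)),cv2.resize(s['frame'][200:300,190:290,::-1],(400,400))]))
o=telemetry.get_obs();print(o['opening']*87.8,o['ee_pos'],o['force'],o['clock'])
```

```text
50.02083452554662 [0.56347455 0.1055174  0.23218553] [ 0.35209466 -0.31767633 -0.94835327] 11.4
```

View pics/wHc.png

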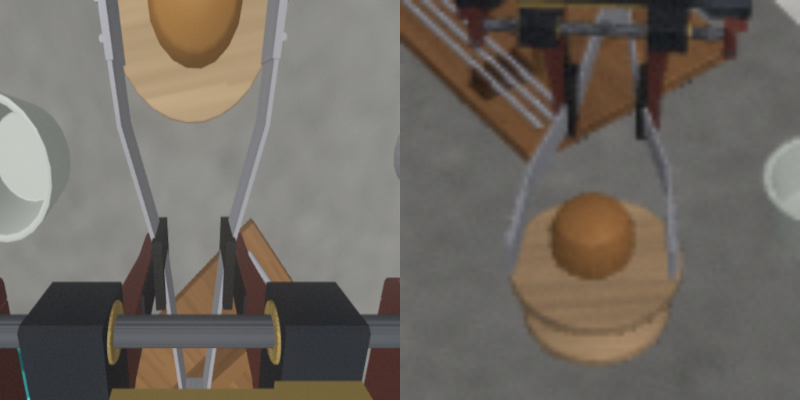

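Emit:
carry_out --jaw '[47, 44, 41, 38, 35, 32, 28, 28, 28, 28]' --pt "0 0 0" --pt "0 0 0" --pt "0 0 0" --pt "0 0 0" --pt "0 0 0" --pt "0 0 0" --pt "0 0 0" --pt "0 0 0" --pt "0 0 0" --pt "0 0 0" --roll '[0, 0, 0, 0, 0, 0, 0, 0, 0, 0]'

```text
clock: 12.4
ee_pos: [0.5632, 0.1056, 0.2317]
ee_rot: [0.355, 0.612, 0.355, -0.612]
force: [0.1, -0.1, -1.1]
opening: 0.381
```

Run:
```python
from h import *
w=cap('wrist','wI');s=cap('scene','sI')
cv2.imwrite('pics/wIc.png',np.hstack([cv2.resize(w['frame'][:,:,::-1],(400,400)),cv2.resize(s['frame'][200:300,190:290,::-1],(400,400))]))
o=telemetry.get_obs();print(o['opening']*87.8,o['ee_pos'],o['force'],o['clock'])
```

```text
33.427377905332584 [0.56315737 0.10559418 0.23167105] [ 0.30105475  0.47010331 -2.11575186] 12.5
```

View pics/wIc.png

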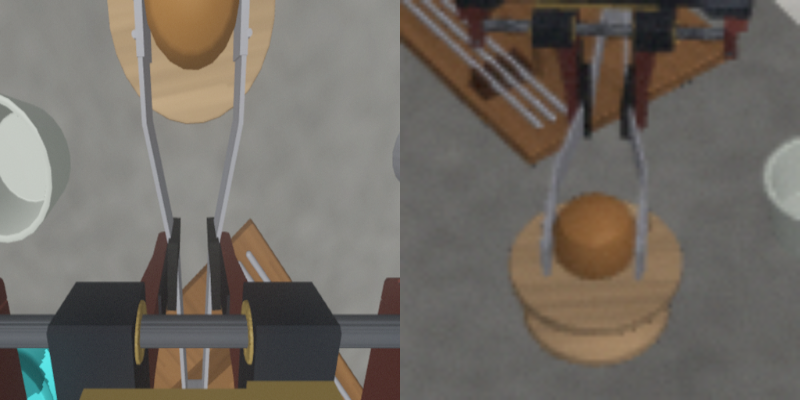

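The fingers stopped at 33.4 mm with the jaws on the roll. I'm lifting now.

Emit:
carry_out --jaw '[24, 24, 24, 24, 24, 24, 24, 24, 24, 24]' --pt "0 0 0" --pt "0 0 5" --pt "0 0 10" --pt "0 0 15" --pt "0 0 18" --pt "0 0 18" --pt "0 0 15" --pt "0 0 12" --pt "0 0 7" --pt "0 0 2" --roll '[0, 0, 0, 0, 0, 0, 0, 0, 0, 0]'

```text
clock: 13.5
ee_pos: [0.5632, 0.1056, 0.3347]
ee_rot: [0.355, 0.612, 0.354, -0.611]
force: [0.0, 0.4, -2.2]
opening: 0.378
```

Emit:
carry_out --jaw '[24, 24, 24, 24, 24]' --pt "0 0 0" --pt "0 0 0" --pt "0 0 0" --pt "0 0 0" --pt "0 0 0" --roll '[0, 0, 0, 0, 0]'

```text
clock: 14.0
ee_pos: [0.5631, 0.1056, 0.3333]
ee_rot: [-0.355, -0.612, -0.355, 0.612]
force: [0.1, -0.1, -2.8]
opening: 0.378
```

Run:
```python
from h import *
w=cap('wrist','wJ');s=cap('scene','sJ')
cv2.imwrite('pics/wJc.png',np.hstack([cv2.resize(w['frame'][:,:,::-1],(400,400)),cv2.resize(s['frame'][130:300,150:320,::-1],(400,400))]))
o=telemetry.get_obs();print(o['opening']*87.8,o['ee_pos'],o['force'],o['clock'])
p=[.563,.1055,1.051]
print((proj(s,T(p,[[.118,0,-.006],[.118,0,.035],[.118,-.025,.012],[.118,.025,.012]],.154))-[150,130])*400/170+[400,0])
```

```text
33.10426436370306 [0.56310673 0.10558144 0.33347451] [-0.40126385 -0.09837573 -1.9979434 ] 14.1
[[604.33252279 241.85497182]
 [603.64584622 209.99704938]
 [577.6497213  226.96320716]
 [630.46927631 229.18181448]]
```

View pics/wJc.png

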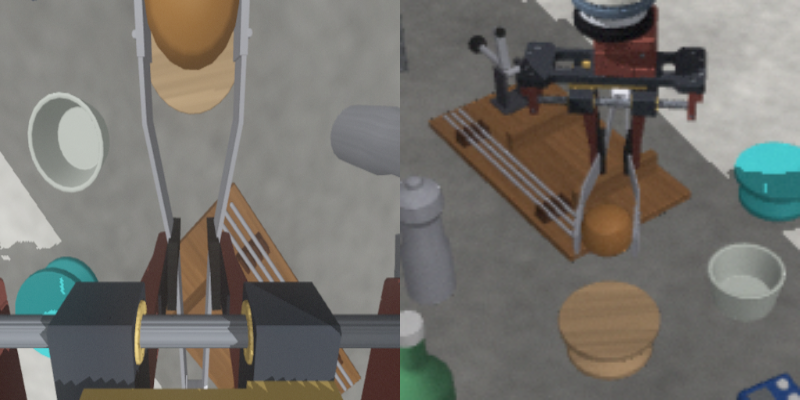

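Run:
```python
from h import *
s=cap('scene','sK'); a=cv2.imread('pics/sJ.png').astype(int); b=cv2.imread('pics/sK.png').astype(int)
print(abs(a-b)[200:250,210:270].max(), telemetry.get_obs()['dq'].round(4))
print(manip.close_job())
```

```text
42 [ 0.0004 -0.0023  0.0003  0.0007 -0.0007  0.0012]
the job is handed in; nothing more can be done
None
```

The job is handed in at about 14 s of the 58 s allowed. The roll was held in the tongs about 10 cm above the wooden stand. No verdict was reported.

**What I did:**
1. I pushed the clamp handle back with the closed fingers until the lever fell open, while the tongs still lay on the rack.
2. I gripped the tongs by their pads at about 50 mm and lifted them off the rack, still open.
3. I turned the tongs by about -0.73 rad to keep the hand clear of the grinder, then lowered the jaws over the roll from above.
4. I closed the tongs on the roll and raised it straight up about 102 mm.

**Last checks:**
- **Grip:** the opening stayed steady at about 33 mm, against 34 mm expected when closed on the roll.
- **Load:** the downward force on the tool rose from about 1.1 N to between 2.0 and 2.8 N, which fits the tongs plus the roll.
- **Pictures:** the last scene picture I viewed shows the roll between the jaws, well above the stand and clear of the hand. The clamp's handle lies flat and nothing else appears to have moved.
- **Stillness:** the joint speeds were near zero just before hand-in. My last picture comparison was not clean. Two scene frames 0.05 s apart differed by up to 42 grey levels around the roll. I took that for image noise and did not look into it.
- **Tongs grip:** while first gripping the pads, the hand pressed the tongs down with about 7 N. Raising the hand 4 mm relieved it.

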